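Tidy the carving bench onto its outline mats

TASK

Put the four carving things away: lay each one on the black mat that carries its own outline, so that it covers the outline and lies along it (the rotary tool's tip pointing the way its outline's tip points), right side up as it lies now. Let go of everything, and do not shove or knock over the glue jar and the brush pot.

Things in the scene. Friction and masses are not known exactly. Their poses are not given: they have to be found in the camera images.
- handpiece: loose cordless mini rotary tool lying flat, green flat-sided housing with black rubber bands and a red button on top: housing 84 mm long (its x), 26 mm wide (its y), 26 mm high; a black cone, steel collet and burr stick out 40 mm beyond the housing's +x end, 13 mm above the table (whole tool 124 mm long). Origin: centre of the housing's underside, also the place to grip; +x towards the burr tip, z up. About 0.18 kg
- tin: loose round closed tin, yellow with a brass disc on its lid, 57 mm diameter, 26 mm high, standing flat; origin at the centre of its underside, z up. About 0.12 kg
- stone: loose sharpening stone lying flat, red on top and grey below, 96 mm long (its x), 30 mm wide (its y), 24 mm high; origin at the centre of its underside, z up; both ends alike. About 0.2 kg
- cork: loose cork sanding block, brown, 64 mm long (its x), 42 mm wide (its y), 30 mm high; origin at the centre of its underside, z up; both ends alike. About 0.06 kg
- mat_handpiece: fixed flat black mat, 130 (its x) x 80 (its y) x 4 mm thick, on the table; origin at the centre of its underside; printed on top: the green outline of the rotary tool, 124 mm long, its thin tip towards the mat's +x. When the tool lies right, its x axis points along the mat's +x and its origin lies 20 mm to the -x side of the mat's centre
- mat_tin: fixed flat black mat, 130 (its x) x 80 (its y) x 4 mm thick, on the table; origin at the centre of its underside; printed on top: a yellow disc of 60 mm diameter, at the mat's centre, for the tin
- mat_stone: fixed flat black mat, 130 (its x) x 80 (its y) x 4 mm thick, on the table; origin at the centre of its underside; printed on top: a red bar 100 x 34 mm along the mat's x, at its centre, for the sharpening stone (either end first)
- mat_cork: fixed flat black mat, 130 (its x) x 80 (its y) x 4 mm thick, on the table; origin at the centre of its underside; printed on top: a cork-brown rectangle 68 x 46 mm, long along the mat's x, at its centre, for the cork block (either end first)
- glue: bystander: loose glue jar with a blue lid, 54 mm diameter, 75 mm high, off to the left of the work; origin at the centre of its underside
- brushes: bystander: loose blue pot of brushes, 72 mm diameter, pot 85 mm high, brushes up to 150 mm, off to the right of the work; origin at the centre of its underside

How it is judged (in metres and radians):
At the end, for the whole second after the job is handed in: Each thing rests flat and upright on its own mat, centred on its outline within 12 mm (rotary tool: within 14 mm along and 12 mm across, tip the outline's way), and turned along it within 0.22 rad (the round tin any way); all released and at rest (x of handpiece in the frame of mat_handpiece between -0.034 and -0.006 m and y of handpiece in the frame of mat_handpiece between -0.012 and 0.012 m and x of mat_handpiece in the frame of handpiece above 0 m and z of handpiece in the frame of mat_handpiece between 0.0015 and 0.007 m and angle between each of handpiece, tin, stone, cork's own z axis and vertical below 0.1 rad and angle between the x axis of handpiece and the x axis of mat_handpiece, either way round below 0.22 rad and linear speed of each of handpiece, tin, stone, cork below 0.02 m/s and angular speed of each of handpiece, tin, stone, cork below 0.2 rad/s and horizontal distance between tin and mat_tin below 0.012 m and z of tin in the frame of mat_tin between 0.0015 and 0.007 m and horizontal distance between stone and mat_stone below 0.012 m and z of stone in the frame of mat_stone between 0.0015 and 0.007 m and angle between the x axis of stone and the x axis of mat_stone, either way round below 0.22 rad and horizontal distance between cork and mat_cork below 0.012 m and z of cork in the frame of mat_cork between 0.0015 and 0.007 m and angle between the x axis of cork and the x axis of mat_cork, either way round below 0.22 rad); the robot touches nothing.
It fails at once if the glue jar is shoved or knocked over (distance of glue from where it was at the start of the episode above 0.03 m or angle between glue's own z axis and vertical above 0.4 rad).
It fails at once if the brush pot is shoved or knocked over (distance of brushes from where it was at the start of the episode above 0.03 m or angle between brushes's own z axis and vertical above 0.4 rad).
It also fails if it takes over 112 s, if anything falls off the work surface, if the arm or the gripper's body presses on something with over 40 N, if the wrist force passes 120 N, or if a joint passes its speed limit or range.

ROBOT

A 7-joint arm with a two-finger parallel gripper is mounted at the origin on the work surface. World frame = base frame: x ahead of the robot, y to its left, z up, the work surface at z = 0. Lengths are in m, angles in degrees, forces in N, time in s.
With the tool pointing down it reaches from about 0.425 to 0.95 m from the base axis. Payload 16.7 kg.
Tool frame: the origin (TCP) lies midway between the tips of the shut fingers; the grasp point (between the pads) lies 19 mm behind it (manip.tcp_to_grasp is the distance from the TCP to the grasp point, in m); z points along the fingers, y is the line along which they close (so a half turn about z gives the same grasp; the last joint's range is limited). The gripper opens to 94 mm and grips with 3 to 60 N. Pads are 16 mm wide; open, the fingers measure 119 mm over their backs; the gripper's body (75 mm by 177 mm) begins 78 mm behind the grasp point.
Start: joints at [57.554, 24.414, 4.234, 92.017, -1.954, 63.644, -3.845], TCP at [0.273, -0.617, 0.205] pointing down, gripper open.
Joint ranges: [-163.25, 163.25], [-28.42, 122.38], [-70.27, 78.77], [12.13, 141.07], [-58.53, 238.53], [9.26, 117.41], [-156.51, 156.51]. Speed limits (degrees/s): [108.29, 108.29, 136.94, 136.94, 172.46, 172.46, 172.46].

INTERFACE

Orientations are given as a 3x3 rotation matrix whose columns are the frame's x, y, z axes.
In Python, from cell import state, capture, camera_info, job_done, boxes_of, manip gives the robot as it stands. The module is installed in compiled form; this text tells all that it offers.
- The arm moves only by the tool step_arm, never from a script. Its argument "series" is a list that holds one entry, the list of rows, each a list of 7 numbers: the closure in counts, from 0 (fully open) to 255 (shut), then the shift along the tool's x, y, z in units of 2.5 cm (1.0 is 2.5 cm), then the turn, a rotation vector about the tool's x, y, z in units of 0.08 rad (1.0 is 0.08 rad). A call has 1 to 12 rows; each row shifts and turns the commanded pose from where the row before left it, along the tool's axes as they then stand; what a row does not reach is not made up. A row lasts 1/8 s, in which the tool goes at most 62.5 mm and 10.7 degrees, less where a joint would pass 70% of its speed; a pose out of reach is approached as far as the arm can. A call with a number of a shift or a turn outside -1 to 1 is refused whole. A call with a gripper value outside its range is refused whole. The fingers move at their own pace and stop on an object; "grip_force" is the grip in N (left out, the last holds). Time passes only in rows, so rows that do not move let the fingers close. It gives the time, the measured TCP pose, the force, the opening and the grip force at its end, in the units of the state.
- state(): the state, without advancing time (a new reading comes with each control period).
- capture(name): name is "side" or "top" or "wrist"; returns the picture (384x512x3 uint8, blue, green, red); there is no depth.
- camera_info(name): a dict with "camera_matrix" (3x3 intrinsics, pixels), "k1" (the pictures are not rectified: a ray, as slopes to the right and down, at radius r is drawn at 1 + k1 r^2 times it, then the intrinsics apply), "T" (4x4, takes a point from camera to world coordinates). Camera axes: x right, y down, z forward; pixel columns grow to the right and rows downward; lengths in m; the calibration is good to about 2 mm. A picture is of the moment at which its call begins: read the wrist's pose just before it. camera_info takes no time and is no camera call; for the wrist camera it gives the pose at the moment of the call.
- job_done(): hands the job in; it is judged then, once.
Trained networks look in the newest picture that a camera, given by its name, has taken for a name from the list of things; names that differ only in an ending like _2 or _b are one class to them, and where a whole thing is asked for, a point or a joint stands for the part that bears it (a point fixed in the world has none). Each returns a list of dicts, best first, with "p" (0 to 1); they miss things now and then, are a little off and sometimes report something else, mostly with a low value. They report only what shows in the picture. A call takes as long as a camera call.
- boxes_of(camera, target): "box" ([left, top, width, height] in pixels, round what is visible of it).
The state is a dict: "time_s": time; "q": joint angles; "qd": joint speeds; "joint_torque": joint torques, N m; "ee_pos": TCP position; "tool_rot": TCP orientation; "contact_force": force on the tool from outside, world axes, zero at the start; "wrist_torque": the same for the moment, N m; "gripper_width": finger opening in m; "grasp_force": force on a finger pad.
Only numpy, scipy, OpenCV 4.12 (cv2) and the standard library are available. Lean on these libraries where they do the work, as an engineer would, in place of code of your own. Each camera call takes 0.05 s, during which the arm holds its last target. There are 200 camera calls.

## Working session

There is one attempt and no reset: what is moved stays moved. The work goes in short steps, Python scripts to look and compute and a tool call to move; the robot and the scene stay as the last step left them, time stands still between calls to the robot, and variables do not carry over. Pictures are saved under pics/ and viewed, at most 14 in all, crops included, and the job is handed in when it is done.

Besides the shell and the picture viewer there is one more tool, called after ">>>" as name(argument=value, ...), one argument or row to a line, values as JSON. step_arm: Moves the arm, as the interface text tells. Shifts and turns lie within -1 to 1; 1 stands for 2.5 cm of shift or 0.08 rad of turn. Its arguments: {"type":"object","properties":{"series":{"type":"array","items":{"type":"array","items":{"type":"array","items":{"type":"number"}}}},"grip_force":{"type":"number"}},"required":["series"]}

```bash
mkdir -p pics
cat > h.py <<'E'
import numpy as np,cv2
from cell import *
def ray(cam,uv,z):
    c=camera_info(cam);K=np.array(c["camera_matrix"]);T=np.array(c["T"])
    d=cv2.undistortPoints(np.array(uv,float).reshape(-1,1,2),K,np.array([c["k1"],0,0,0.])).reshape(-1,2)
    r=np.c_[d,np.ones(len(d))]@T[:3,:3].T
    return T[:3,3]+r*((z-T[2,3])/r[:,2])[:,None]
E
python3 - <<'E'
from h import *
np.set_printoptions(precision=3,suppress=True)
for c in("top","side"):
    cv2.imwrite(f"pics/{c}0.png",capture(c)); print(camera_info(c))
for n in "handpiece tin stone cork mat_handpiece mat_tin mat_stone mat_cork glue brushes".split():
    print(n,[(np.round(b["box"]),round(b["p"],2)) for b in boxes_of("top",n)[:3]])
s=state();print(s["time_s"],s["tool_rot"],s["ee_pos"])
E
```

```text
{'camera_matrix': array([[408.493,   0.   , 253.484],
       [  0.   , 408.493, 192.479],
       [  0.   ,   0.   ,   1.   ]]), 'k1': -0.05174310209728279, 'T': array([[ 0.011, -0.998,  0.06 ,  0.469],
       [-1.   , -0.011,  0.007, -0.021],
       [-0.006, -0.06 , -0.998,  1.436],
       [ 0.   ,  0.   ,  0.   ,  1.   ]])}
{'camera_matrix': array([[497.617,   0.   , 266.324],
       [  0.   , 497.617, 192.09 ],
       [  0.   ,   0.   ,   1.   ]]), 'k1': 0.018817876620876223, 'T': array([[-0.996, -0.061,  0.061,  0.451],
       [-0.085,  0.56 , -0.824,  1.14 ],
       [ 0.016, -0.826, -0.563,  0.826],
       [ 0.   ,  0.   ,  0.   ,  1.   ]])}
handpiece [(array([272., 203.,  11.,  34.]), 0.53)]
tin []
stone [(array([168., 206.,  12.,  24.]), 0.55), (array([274., 205.,   8.,  33.]), 0.37)]
cork [(array([217., 153.,  17.,  21.]), 0.75), (array([166., 163.,  12.,  13.]), 0.48)]
mat_handpiece [(array([216., 202.,  25.,  42.]), 0.82)]
mat_tin [(array([217., 155.,  16.,  15.]), 0.37)]
mat_stone [(array([313., 207.,  27.,  36.]), 0.58)]
mat_cork [(array([314., 145.,  31.,  42.]), 0.93)]
glue [(array([105., 201.,  18.,  17.]), 0.65)]
brushes [(array([376., 213.,  33.,  22.]), 0.65)]
0.6 [[ 0.914  0.405  0.   ]
 [ 0.405 -0.914  0.   ]
 [ 0.    -0.    -1.   ]] [ 0.273 -0.617  0.205]
```

View pics/top0.png

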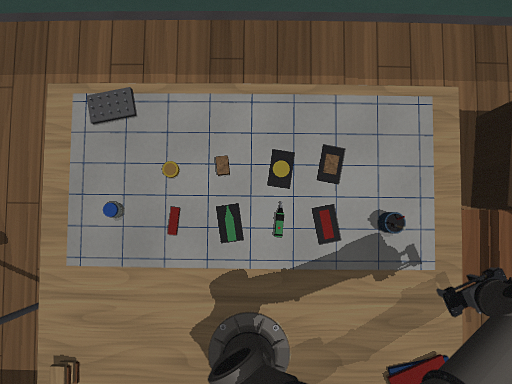

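The top picture shows the tin (170,169), cork (222,165), stone (174,220), handpiece (279,220, tip up). The mats are tin (281,169), cork (331,164), handpiece (230,223, tip up) and stone (326,224). The glue is at (112,209) and the brushes at (392,222). Next I'll segment these for poses.

```bash
cat >> h.py <<'E'
def rect(cam,img,box,lo,hi,z,sel=None):
    x,y,w,h=box
    hsv=cv2.cvtColor(img[y:y+h,x:x+w],cv2.COLOR_BGR2HSV)
    lo=np.array(lo);hi=np.array(hi)
    if lo[0]<0:
        hsv[...,0]=(hsv[...,0].astype(int)+90)%180; lo=lo+[90,0,0];hi=hi+[90,0,0]
    m=cv2.inRange(hsv,lo,hi)
    n,l,st,_=cv2.connectedComponentsWithStats(m)
    k=1+np.argmax(st[1:,4])
    ys,xs=np.nonzero(l==k)
    P=ray(cam,np.c_[xs+x,ys+y],z)[:,:2]
    c,(a,b),_=cv2.minAreaRect((P*1000).astype(np.float32))
    mu=P.mean(0);wv,V=np.linalg.eigh(np.cov((P-mu).T));v=V[:,1]; v=v*np.sign(v[0])
    return np.round(mu,4),np.round(np.array(c)/1000,4),np.round([a,b]),round(np.degrees(np.arctan2(v[1],v[0])),1),len(xs)
E
python3 - <<'E'
from h import *
i=cv2.imread("pics/top0.png")
Y=([20,120,80],[35,255,255]);R=([-10,130,60],[10,255,255]);B=([5,60,60],[20,200,255]);G=([40,80,40],[80,255,255]);K=([0,0,0],[180,255,50])
for n,b,c,z in [("tin",(155,155,32,30),Y,.026),("cork",(210,150,26,28),([5,90,40],[20,255,200]),.03),("stone",(162,200,26,40),R,.024),("hp",(268,198,22,44),G,.026),
 ("m_tin",(262,145,38,48),Y,.004),("m_cork",(312,140,38,48),([5,60,60],[20,255,255]),.004),("m_hp",(212,200,36,48),G,.004),("m_stone",(308,200,36,48),R,.004),
 ("M_tin",(262,145,38,48),K,.004),("M_cork",(312,140,38,48),K,.004),("M_hp",(212,200,36,48),K,.004),("M_stone",(308,200,36,48),K,.004),("HPall",(268,198,22,44),K,.013)]:
    print(n,*rect("top",i,b,*c,z))
cv2.imwrite("pics/top0c.png",cv2.resize(i[140:250,100:420],None,fx=2.5,fy=2.5,interpolation=2))
T=np.array(camera_info("wrist")["T"]);s=state();print(np.array(s["tool_rot"]).T@(T[:3,3]-s["ee_pos"]),camera_info("wrist"))
E
```

```text
tin [0.6336 0.2799] [0.6344 0.2803] [53. 56.] 72.7 95
cork [0.6487 0.0985] [0.6488 0.0983] [63. 41.] 5.7 216
stone [0.4537 0.266 ] [0.4538 0.2655] [30. 94.] -6.3 228
hp [ 0.4364 -0.0995] [ 0.4375 -0.0988] [45. 24.] -3.1 94
m_tin [ 0.6418 -0.1067] [ 0.6426 -0.1073] [57. 56.] -70.9 231
m_cork [ 0.6598 -0.2833] [ 0.66   -0.2828] [48. 68.] -10.3 254
m_hp [0.4393 0.0707] [0.4481 0.0721] [125.  31.] 8.7 272
m_stone [ 0.4478 -0.2668] [ 0.4477 -0.2672] [101.  35.] 11.2 293
M_tin [ 0.6405 -0.1057] [ 0.641  -0.1055] [ 81. 130.] -7.4 590
M_cork [ 0.6583 -0.2798] [ 0.6595 -0.2809] [ 79. 130.] -9.8 541
M_hp [0.4533 0.0734] [0.4485 0.0727] [130.  80.] 9.3 574
M_stone [ 0.449  -0.2639] [ 0.4483 -0.265 ] [130.  79.] 10.8 525
HPall [ 0.4787 -0.1024] [ 0.4858 -0.1009] [52. 28.] -0.6 81
[ 0.07561576 -0.0003082  -0.17912108] {'camera_matrix': array([[279.50487674,   0.        , 254.1716331 ],
       [  0.        , 279.50487674, 192.01412425],
       [  0.        ,   0.        ,   1.        ]]), 'k1': 0.007391966387110614, 'T': array([[ 4.05302530e-01, -8.81484646e-01, -2.42311119e-01,
         3.42267345e-01],
       [-9.14182597e-01, -3.90748709e-01, -1.07636544e-01,
        -5.86292073e-01],
       [ 1.97204082e-04,  2.65141972e-01, -9.64209363e-01,
         3.84584663e-01],
       [ 0.00000000e+00,  0.00000000e+00,  0.00000000e+00,
         1.00000000e+00]])}
```

View pics/top0c.png

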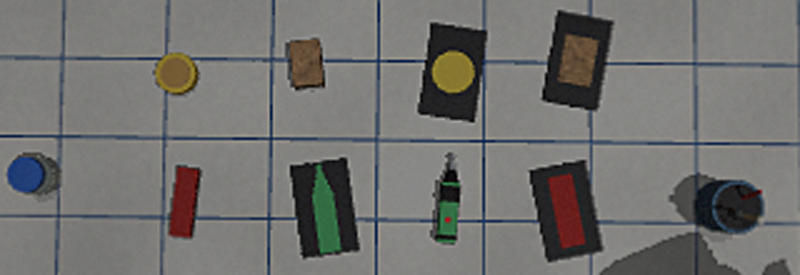

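View pics/side0.png

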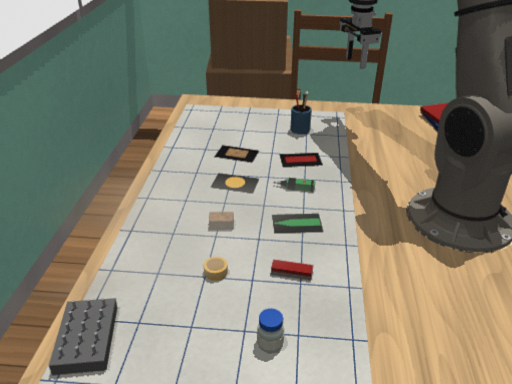

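The fits match the given sizes: mats 130×80, stone 94×30, cork 63×41. So I'll set out. First I rotate, then travel towards the handpiece.

>>> step_arm(
  series=[
    [[0, 0, 0, 0, 0, 0, 0.94], [0, 0, 0, 0, 0, 0, 0.94], [0, 0, 0, 0, 0, 0, 0.94], [0, 0, 0, 0, 0, 0, 0.94], [0, 0, 0, 0, 0, 0, 0.94], [0, 0, 0, 0, 0, 0, 0.94], [0, 0.3, -1, 0, 0, 0, 0], [0, 0.3, -1, 0, 0, 0, 0], [0, 0.3, -1, 0, 0, 0, 0], [0, 0.3, -1, 0, 0, 0, 0], [0, 0.3, -1, 0, 0, 0, 0], [0, 0.3, -1, 0, 0, 0, 0]],
  ],
  grip_force=25,
)

```text
time_s: 2.1
ee_pos: [0.3236, -0.468, 0.2056]
tool_rot: [[0.999, -0.034, 0.0], [-0.034, -0.999, -0.0], [0.0, 0.0, -1.0]]
contact_force: [0.9, -0.1, -0.2]
gripper_width: 0.0938
grasp_force: 0.0
```

>>> step_arm(
  series=[
    [[0, 0.3, -1, 0, 0, 0, 0], [0, 0.3, -1, 0, 0, 0, 0], [0, 0.3, -1, 0, 0, 0, 0], [0, 0.3, -1, 0, 0, 0, 0], [0, 0.3, -1, 0, 0, 0, 0], [0, 0.3, -1, 0, 0, 0, 0], [0, 0.3, -1, 0, 0, 0, 0], [0, 0.3, -1, 0, 0, 0, 0], [0, 0.3, -1, 0, 0, 0, 0], [0, 0.3, -1, 0, 0, 0, 0], [0, 0.3, -1, 0, 0, 0, 0], [0, 0.3, -1, 0, 0, 0, 0]],
  ],
)

```text
time_s: 3.6
ee_pos: [0.4239, -0.1713, 0.2057]
tool_rot: [[0.999, -0.034, 0.0], [-0.034, -0.999, -0.0], [0.0, 0.0, -1.0]]
contact_force: [0.2, 0.5, -0.0]
gripper_width: 0.0938
grasp_force: 0.0
```

>>> step_arm(
  series=[
    [[0, 0.4, -0.97, 0.8, 0, 0, 0], [0, 0.4, -0.97, 0.8, 0, 0, 0], [0, 0.42, -0.96, 0.8, 0, 0, 0], [0, 0, 0, 0, 0, 0, 0]],
  ],
)

```text
time_s: 4.1
ee_pos: [0.4565, -0.099, 0.1444]
tool_rot: [[0.999, -0.032, -0.002], [-0.032, -0.999, 0.001], [-0.002, -0.001, -1.0]]
contact_force: [0.2, -0.7, 0.2]
gripper_width: 0.0944
grasp_force: 0.0
```

```bash
cat >> h.py <<'E'
def plan(x,y,z,a):
    s=state();R=np.array(s["tool_rot"]);a0=np.degrees(np.arctan2(R[1,0],R[0,0]))
    t=np.radians(a);d=np.array([x,y,z])-s["ee_pos"]
    X=np.array([np.cos(t),np.sin(t),0]);Y=np.array([np.sin(t),-np.cos(t),0])
    print("turn units",round(np.radians(a0-a)/.08,2),"shift units after turn",np.round([d@X/.025,d@Y/.025,-d[2]/.025],2),"t",s["time_s"])
E
python3 - <<'E'
from h import *
i=capture("wrist");cv2.imwrite("pics/w1.png",i)
print(state()["ee_pos"],boxes_of("wrist","handpiece"))
print(ray("wrist",[[254,192]],0.02))
E
```

```text
[ 0.45649702 -0.10023847  0.14521218] [{'box': [245.2, 123.6, 25.5, 111.3], 'p': 0.93}]
[[ 0.44842048 -0.10100057  0.02      ]]
```

View pics/w1.png

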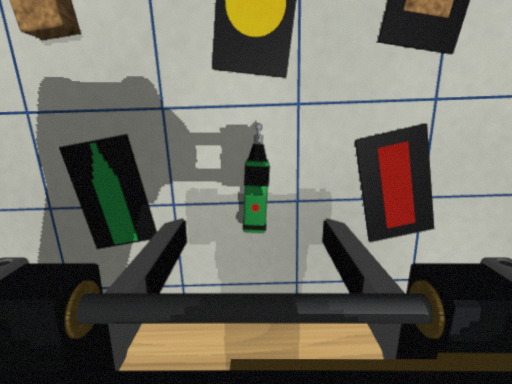

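The handpiece shows centrally: tip (259,124), housing rear edge (255,232), front edge of the housing about (257,163). The green-outline mat is at left, with its tip up-left.

Run:
```python
from h import *
np.set_printoptions(precision=4,suppress=True)
print(ray("wrist",[[255,231],[257,164]],0.026),ray("wrist",[[259,124]],.013))
a=ray("wrist",[[255,231],[257.5,164]],.026).mean(0)
i=cv2.imread("pics/w1.png")
G=([40,80,40],[80,255,255]);K=([0,0,0],[180,255,50]);R=([-10,130,60],[10,255,255])
print(rect("wrist",i,(55,130,90,125),*G,.004),rect("wrist",i,(235,120,45,120),*G,.026),rect("wrist",i,(350,120,90,125),*R,.004))
plan(a[0]-.002,-0.1,.007,-1)
```

```text
[[ 0.4034 -0.1006  0.026 ]
 [ 0.4813 -0.1054  0.026 ]] [[ 0.5227 -0.1089  0.013 ]]
(array([0.4395, 0.0697]), array([0.4461, 0.071 ]), array([126.,  32.]), np.float64(8.9), 2197) (array([ 0.4347, -0.1015]), array([ 0.4345, -0.1014]), array([25., 48.]), np.float64(-4.9), 849) (array([ 0.4474, -0.2692]), array([ 0.4454, -0.2695]), array([102.,  36.]), np.float64(11.4), 2547)
turn units -0.21 shift units after turn [-0.65 -0.03  5.55] t 4.2
```

```bash
python3 -c "
from h import *
plan(.4415,-.103,.007,-4.3)"
```

```text
turn units 0.51 shift units after turn [-0.6   0.13  5.55] t 4.2
```

>>> step_arm(
  series=[
    [[0, 0, 0, 0, 0, 0, 0.51], [0, -0.3, 0.07, 0.9, 0, 0, 0], [0, -0.3, 0.06, 0.9, 0, 0, 0], [0, 0, 0, 0.9, 0, 0, 0], [0, 0, 0, 0.9, 0, 0, 0], [0, 0, 0, 0.9, 0, 0, 0], [0, 0, 0, 0.6, 0, 0, 0], [0, 0, 0, 0.45, 0, 0, 0], [0, 0, 0, 0, 0, 0, 0]],
  ],
)

```text
time_s: 5.32
ee_pos: [0.4412, -0.1029, 0.0065]
tool_rot: [[0.997, -0.075, -0.001], [-0.075, -0.997, 0.0], [-0.001, -0.0, -1.0]]
contact_force: [0.2, 0.3, 0.9]
gripper_width: 0.0942
grasp_force: 0.0
```

>>> step_arm(
  series=[
    [[255, 0, 0, 0, 0, 0, 0], [255, 0, 0, 0, 0, 0, 0], [255, 0, 0, 0, 0, 0, 0], [255, 0, 0, 0, 0, 0, 0], [255, 0, 0, 0, 0, 0, 0], [255, 0, 0, 0, 0, 0, 0], [255, 0, 0, 0, 0, 0, 0], [255, 0, 0, 0, 0, 0, 0]],
  ],
)

```text
time_s: 6.32
ee_pos: [0.4414, -0.1027, 0.0067]
tool_rot: [[0.997, -0.075, -0.0], [-0.075, -0.997, 0.0], [-0.0, -0.0, -1.0]]
contact_force: [0.3, 0.9, -0.1]
gripper_width: 0.0261
grasp_force: 25.0
```

>>> step_arm(
  series=[
    [[255, 0, 0, -0.8, 0, 0, 0], [255, 0, 0, -0.8, 0, 0, 0], [255, 0, 0, -0.8, 0, 0, -0.97], [255, 0, 0, 0, 0, 0, -0.97], [255, 0, 0, 0, 0, 0, -0.96], [255, 0, 0, 0, 0, 0, 0]],
  ],
)

```text
time_s: 7.08
ee_pos: [0.4413, -0.1029, 0.0667]
tool_rot: [[0.988, 0.156, -0.0], [0.156, -0.988, 0.0], [-0.0, -0.0, -1.0]]
contact_force: [0.3, 0.7, -0.8]
gripper_width: 0.0257
grasp_force: 25.0
```

```bash
python3 -c "
from h import *
plan(.4285,.0690,.012,9)"
```

```text
turn units -0.01 shift units after turn [ 0.57 -6.87  2.19] t 7.075
```

>>> step_arm(
  series=[
    [[255, 0.08, -0.98, 0, 0, 0, 0], [255, 0.08, -0.98, 0, 0, 0, 0], [255, 0.08, -0.98, 0, 0, 0, 0], [255, 0.08, -0.98, 0, 0, 0, 0], [255, 0.08, -0.98, 0, 0, 0, 0], [255, 0.08, -0.98, 0, 0, 0, 0], [255, 0.09, -0.99, 0, 0, 0, 0], [255, 0, 0, 0.6, 0, 0, 0], [255, 0, 0, 0.6, 0, 0, 0], [255, 0, 0, 0.5, 0, 0, 0], [255, 0, 0, 0.5, 0, 0, 0], [255, 0, 0, 0, 0, 0, 0]],
  ],
)

```text
time_s: 8.57
ee_pos: [0.4283, 0.0687, 0.0107]
tool_rot: [[0.988, 0.155, -0.001], [0.155, -0.988, -0.0], [-0.001, -0.0, -1.0]]
contact_force: [-0.1, -0.2, -2.1]
gripper_width: 0.0259
grasp_force: 25.0
```

>>> step_arm(
  series=[
    [[0, 0, 0, 0, 0, 0, 0], [0, 0, 0, 0, 0, 0, 0], [0, 0, 0, 0, 0, 0, 0], [0, 0, 0, 0, 0, 0, 0], [0, 0, 0, -1, 0, 0, 0], [0, 0, 0, -1, 0, 0, 0], [0, 0, 0, -1, 0, 0, 0], [0, 0, 0, -1, 0, 0, 0.84], [0, 0, 0, -1, 0, 0, 0.84], [0, 0, 0, 0, 0, 0, 0.84], [0, 0, 0, 0, 0, 0, 0.82], [0, 0, 0, 0, 0, 0, 0]],
  ],
)

```text
time_s: 10.07
ee_pos: [0.4286, 0.0691, 0.1369]
tool_rot: [[0.994, -0.11, 0.0], [-0.11, -0.994, -0.0], [0.0, -0.0, -1.0]]
contact_force: [-0.9, 0.5, 0.4]
gripper_width: 0.0941
grasp_force: 0.0
```

```bash
python3 -c "
from h import *
plan(.4538,.2655,.135,-6.3)
cv2.imwrite('pics/w2.png',capture('wrist'))"
```

```text
turn units -0.0 shift units after turn [ 0.14 -7.92  0.07] t 10.075
```

View pics/w2.png

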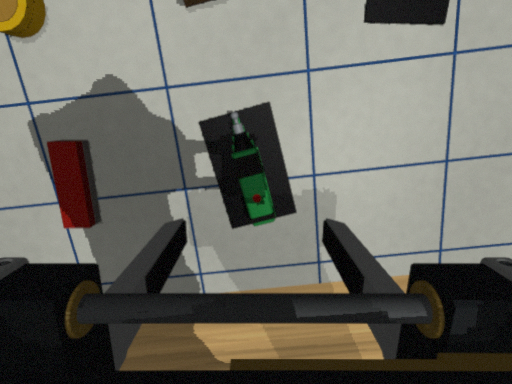

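The handpiece lies on its mat along the outline. Its tip is at (234,113) and its rear at (260,221); the mat corners are about (200,122), (269,103), (295,211) and (233,228). I'll check the offset.

Run:
```python
from h import *
c=ray("wrist",[[200,122],[269,103],[295,211],[233,228]],.004)[:,:2]
t=ray("wrist",[[234,112]],.017)[0,:2]; r=ray("wrist",[[260,221.5]],.030)[0,:2]
print(c.round(4),t,r)
m=c.mean(0);u=(c[0]+c[1]-c[2]-c[3]);u/=np.linalg.norm(u);v=np.array([-u[1],u[0]])
print(m,np.degrees(np.arctan2(u[1],u[0])),"tip",(t-m)@u,(t-m)@v,"rear",(r-m)@u,(r-m)@v)
i=cv2.imread("pics/w2.png")
print(rect("wrist",i,(40,130,60,105),[-10,130,40],[10,255,255],.024))
```

```text
[[0.503  0.1193]
 [0.5145 0.0433]
 [0.3903 0.0242]
 [0.3768 0.0997]] [0.50915804 0.08057742] [0.3918036  0.06609461]
[0.44616994 0.0716252 ] 8.796163083141737 tip 0.0636162488203328 -0.0007851985840403897 rear -0.05457265130662321 0.002848137621697576
(array([0.4544, 0.2642]), array([0.4521, 0.2626]), array([36., 95.]), np.float64(-6.2), 2570)
```

The handpiece origin is at about −16 mm in the mat frame, which is in tolerance. The stone is next.

>>> step_arm(
  series=[
    [[0, 0.02, -0.99, 0, 0, 0, 0], [0, 0.02, -0.99, 0, 0, 0, 0], [0, 0.02, -0.99, 0, 0, 0, 0], [0, 0.02, -0.99, 0, 0, 0, 0], [0, 0.02, -0.99, 0, 0, 0, 0], [0, 0.02, -0.99, 0, 0, 0, 0], [0, 0.02, -0.99, 0, 0, 0, 0], [0, 0, -0.98, 0, 0, 0, 0], [0, 0, 0, 0.9, 0, 0, 0], [0, 0, 0, 0.9, 0, 0, 0], [0, 0, 0, 0.9, 0, 0, 0], [0, 0, 0, 0.9, 0, 0, 0]],
  ],
)

```text
time_s: 11.62
ee_pos: [0.4539, 0.2652, 0.0459]
tool_rot: [[0.994, -0.109, -0.0], [-0.109, -0.994, 0.0], [-0.0, -0.0, -1.0]]
contact_force: [-0.2, 0.7, 1.1]
gripper_width: 0.0939
grasp_force: 0.0
```

>>> step_arm(
  series=[
    [[0, 0, 0, 0.9, 0, 0, 0], [0, 0, 0, 0.7, 0, 0, 0], [0, 0, 0, 0, 0, 0, 0], [255, 0, 0, 0, 0, 0, 0], [255, 0, 0, 0, 0, 0, 0], [255, 0, 0, 0, 0, 0, 0], [255, 0, 0, 0, 0, 0, 0], [255, 0, 0, 0, 0, 0, 0], [255, 0, 0, 0, 0, 0, 0], [255, 0, 0, 0, 0, 0, 0], [255, 0, 0, 0, 0, 0, 0]],
  ],
)

```text
time_s: 13.0
ee_pos: [0.454, 0.2653, 0.0068]
tool_rot: [[0.994, -0.11, 0.0], [-0.11, -0.994, 0.0], [0.0, -0.0, -1.0]]
contact_force: [0.8, 1.2, 0.4]
gripper_width: 0.0297
grasp_force: 25.0
```

>>> step_arm(
  series=[
    [[255, 0, 0, -0.8, 0, 0, 0], [255, 0, 0, -0.8, 0, 0, 0], [255, 0, 0, -0.8, 0, 0, -0.95], [255, 0, 0, -0.8, 0, 0, -0.94], [255, 0, 0, -0.8, 0, 0, -0.94], [255, 0, 0, 0, 0, 0, -0.94], [255, 0, 0, 0, 0, 0, 0]],
  ],
)

```text
time_s: 13.88
ee_pos: [0.4539, 0.2649, 0.1067]
tool_rot: [[0.982, 0.189, -0.0], [0.189, -0.982, -0.0], [-0.0, 0.0, -1.0]]
contact_force: [-0.3, 0.4, -2.2]
gripper_width: 0.0296
grasp_force: 25.0
```

```bash
python3 -c "
from h import *
plan(.4475,-.267,.0115,11)"
```

```text
turn units -0.02 shift units after turn [-4.31 20.84  3.81] t 13.875
```

>>> step_arm(
  series=[
    [[255, -0.2, 0.95, 0, 0, 0, 0], [255, -0.2, 0.95, 0, 0, 0, 0], [255, -0.2, 0.95, 0, 0, 0, 0], [255, -0.2, 0.95, 0, 0, 0, 0], [255, -0.2, 0.95, 0, 0, 0, 0], [255, -0.2, 0.95, 0, 0, 0, 0], [255, -0.2, 0.95, 0, 0, 0, 0], [255, -0.2, 0.95, 0, 0, 0, 0], [255, -0.2, 0.95, 0, 0, 0, 0], [255, -0.2, 0.95, 0, 0, 0, 0], [255, -0.2, 0.95, 0, 0, 0, 0], [255, -0.2, 0.95, 0, 0, 0, 0]],
  ],
)

```text
time_s: 15.38
ee_pos: [0.4488, -0.0268, 0.1065]
tool_rot: [[0.982, 0.188, -0.001], [0.188, -0.982, 0.0], [-0.001, -0.0, -1.0]]
contact_force: [0.5, -0.0, -1.1]
gripper_width: 0.0299
grasp_force: 25.0
```

>>> step_arm(
  series=[
    [[255, -0.2, 0.95, 0, 0, 0, 0], [255, -0.2, 0.95, 0, 0, 0, 0], [255, -0.2, 0.95, 0, 0, 0, 0], [255, -0.2, 0.95, 0, 0, 0, 0], [255, -0.2, 0.95, 0, 0, 0, 0], [255, -0.2, 0.95, 0, 0, 0, 0], [255, -0.2, 0.95, 0, 0, 0, 0], [255, -0.2, 0.95, 0, 0, 0, 0], [255, -0.2, 0.95, 0, 0, 0, 0], [255, -0.2, 0.95, 0.5, 0, 0, 0], [255, 0, 0, 0.8, 0, 0, 0], [255, 0, 0, 0, 0, 0, 0]],
  ],
)

```text
time_s: 16.88
ee_pos: [0.4441, -0.2681, 0.0728]
tool_rot: [[0.982, 0.188, -0.003], [0.188, -0.982, 0.002], [-0.002, -0.002, -1.0]]
contact_force: [-0.3, 0.7, -2.2]
gripper_width: 0.0295
grasp_force: 25.0
```

```bash
python3 -c "
from h import *
plan(.4475,-.267,.0115,11)
cv2.imwrite('pics/w3.png',capture('wrist'))"
```

```text
turn units -0.03 shift units after turn [ 0.14 -0.02  2.45] t 16.875
```

View pics/w3.png

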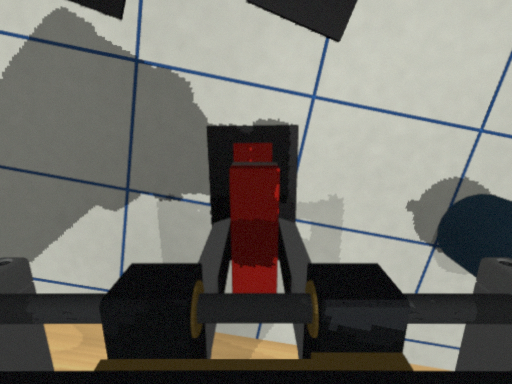

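The held stone (230–280, 165 and below) is centred over the red bar and parallel to it. Lowering.

>>> step_arm(
  series=[
    [[255, 0.14, 0, 0.8, 0, 0, 0], [255, 0, 0, 0.8, 0, 0, 0], [255, 0, 0, 0.5, 0, 0, 0], [255, 0, 0, 0.35, 0, 0, 0], [255, 0, 0, 0, 0, 0, 0]],
  ],
)

```text
time_s: 17.55
ee_pos: [0.4486, -0.2679, 0.0129]
tool_rot: [[0.982, 0.19, -0.0], [0.19, -0.982, 0.0], [-0.0, -0.0, -1.0]]
contact_force: [-0.4, -0.0, -1.7]
gripper_width: 0.0294
grasp_force: 25.0
```

```bash
python3 -c "
from h import *
plan(.4475,-.267,.0105,11)"
```

```text
turn units -0.01 shift units after turn [-0.04 -0.04  0.1 ] t 17.55
```

>>> step_arm(
  series=[
    [[255, 0, 0, 0.09, 0, 0, 0], [0, 0, 0, 0, 0, 0, 0], [0, 0, 0, 0, 0, 0, 0], [0, 0, 0, 0, 0, 0, 0], [0, 0, 0, 0, 0, 0, 0], [0, 0, 0, -1, 0, 0, 0], [0, 0, 0, -1, 0, 0, 0], [0, 0, 0, -1, 0, 0, 0], [0, 0, 0, -1, 0, 0, 0.58], [0, 0, 0, -1, 0, 0, 0.58], [0, 0, 0, 0, 0, 0, 0]],
  ],
)

```text
time_s: 18.92
ee_pos: [0.4496, -0.2685, 0.1374]
tool_rot: [[0.995, 0.098, 0.003], [0.098, -0.995, -0.001], [0.003, 0.002, -1.0]]
contact_force: [0.2, -0.4, -1.1]
gripper_width: 0.0939
grasp_force: 0.0
```

```bash
python3 -c "
from h import *
plan(.63,.098,.135,5.7)
cv2.imwrite('pics/w4.png',capture('wrist'))"
```

```text
turn units -0.02 shift units after turn [  8.64 -13.87   0.1 ] t 18.925
```

View pics/w4.png

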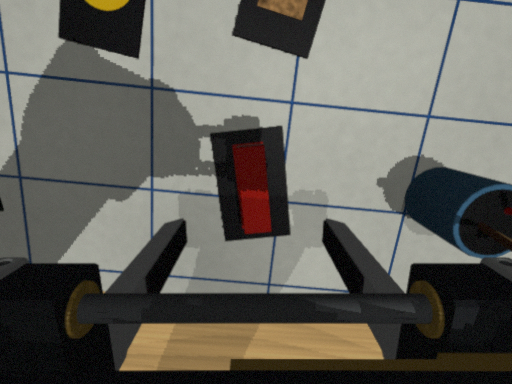

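The stone covers its bar, centred on the mat around (250,187). Now the cork.

>>> step_arm(
  series=[
    [[0, 0.62, -0.99, 0, 0, 0, 0], [0, 0.62, -0.99, 0, 0, 0, 0], [0, 0.62, -0.99, 0, 0, 0, 0], [0, 0.62, -0.99, 0, 0, 0, 0], [0, 0.62, -0.99, 0, 0, 0, 0], [0, 0.62, -0.99, 0, 0, 0, 0], [0, 0.62, -0.99, 0, 0, 0, 0], [0, 0.62, -0.99, 0, 0, 0, 0], [0, 0.62, -0.99, 0, 0, 0, 0], [0, 0.62, -0.99, 0, 0, 0, 0], [0, 0.62, -0.99, 0, 0, 0, 0], [0, 0.62, -0.99, 0, 0, 0, 0]],
  ],
)

```text
time_s: 20.48
ee_pos: [0.6044, 0.0466, 0.1344]
tool_rot: [[0.995, 0.099, -0.002], [0.099, -0.995, 0.0], [-0.002, -0.0, -1.0]]
contact_force: [0.8, 0.2, -0.1]
gripper_width: 0.0939
grasp_force: 0.0
```

>>> step_arm(
  series=[
    [[0, 0.6, -0.99, 0, 0, 0, 0], [0, 0.6, -0.99, 0, 0, 0, 0], [0, 0, 0, 0, 0, 0, 0]],
  ],
)

```text
time_s: 20.85
ee_pos: [0.6293, 0.1005, 0.1342]
tool_rot: [[0.995, 0.102, -0.002], [0.102, -0.995, 0.001], [-0.002, -0.001, -1.0]]
contact_force: [-1.0, -1.0, 0.5]
gripper_width: 0.0942
grasp_force: 0.0
```

Run:
```python
from h import *
i=capture('wrist');cv2.imwrite('pics/w5.png',i)
print(state()["ee_pos"],boxes_of("wrist","cork")[:2],boxes_of("wrist","tin")[:2])
```

```text
[0.62900729 0.09876898 0.1342847 ] [{'box': [239.2, 136.9, 43.4, 68.4], 'p': 0.62}] [{'box': [58.3, 138.8, 64.7, 57.8], 'p': 0.68}]
```

View pics/w5.png

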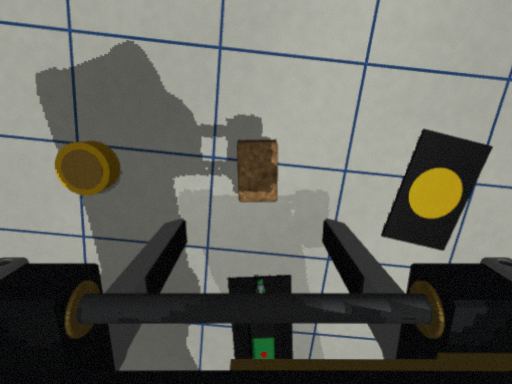

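The cork (237–278, 138–202) lies parallel to the tool. The tin lid is centred about (84,168), and the yellow disc about (436,193).

Run:
```python
from h import *
i=cv2.imread('pics/w5.png')
print(ray("wrist",[[257.5,169.5]],.03),ray("wrist",[[84,168]],.026))
print(rect("wrist",i,(225,125,65,90),[5,90,30],[22,255,255],.03))
print(rect("wrist",i,(400,155,70,75),[20,120,80],[35,255,255],.004))
print(rect("wrist",i,(45,130,85,75),[20,120,60],[35,255,255],.026))
plan(.6488,.098,.009,5.7)
```

```text
[[0.650762   0.09553565 0.03      ]] [[0.63374984 0.27518018 0.026     ]]
(array([0.6495, 0.0959]), array([0.6487, 0.0961]), array([64., 40.]), np.float64(6.9), 2371)
(array([ 0.6387, -0.1109]), array([ 0.6384, -0.1109]), array([61., 61.]), np.float64(38.7), 2171)
(array([0.6355, 0.2724]), array([0.6353, 0.2724]), array([56., 68.]), np.float64(-62.6), 2272)
turn units -0.02 shift units after turn [0.79 0.04 5.03] t 21.0
```

>>> step_arm(
  series=[
    [[0, 0.8, 0.07, 0, 0, 0, 0], [0, 0, 0, 0.9, 0, 0, 0], [0, 0, 0, 0.9, 0, 0, 0], [0, 0, 0, 0.9, 0, 0, 0], [0, 0, 0, 0.9, 0, 0, 0], [0, 0, 0, 0.9, 0, 0, 0], [0, 0, 0, 0.5, 0, 0, 0], [0, 0, 0, 0, 0, 0, 0], [255, 0, 0, 0, 0, 0, 0], [255, 0, 0, 0, 0, 0, 0], [255, 0, 0, 0, 0, 0, 0], [255, 0, 0, 0, 0, 0, 0]],
  ],
  grip_force=20,
)

```text
time_s: 22.5
ee_pos: [0.6498, 0.0983, 0.011]
tool_rot: [[0.995, 0.098, 0.0], [0.098, -0.995, 0.0], [0.0, -0.0, -1.0]]
contact_force: [-0.1, 0.2, -0.2]
gripper_width: 0.0572
grasp_force: 0.0
```

>>> step_arm(
  series=[
    [[255, 0, 0, 0, 0, 0, 0], [255, 0, 0, 0, 0, 0, 0], [255, 0, 0, 0, 0, 0, 0], [255, 0, 0, 0, 0, 0, 0]],
  ],
)

```text
time_s: 23.0
ee_pos: [0.6497, 0.0983, 0.0108]
tool_rot: [[0.995, 0.098, -0.0], [0.098, -0.995, 0.0], [0.0, -0.0, -1.0]]
contact_force: [-0.6, -0.3, 1.0]
gripper_width: 0.0418
grasp_force: 20.0
```

>>> step_arm(
  series=[
    [[255, 0, 0, -0.8, 0, 0, 0], [255, 0, 0, -0.8, 0, 0, 0], [255, 0, 0, -0.8, 0, 0, 0.86], [255, 0, 0, 0, 0, 0, 0.86], [255, 0, 0, 0, 0, 0, 0.85], [255, 0, 0, 0, 0, 0, 0.85], [255, 0, 0, 0, 0, 0, 0]],
  ],
)

```text
time_s: 23.88
ee_pos: [0.6501, 0.0984, 0.0723]
tool_rot: [[0.985, -0.174, 0.001], [-0.174, -0.985, 0.0], [0.001, -0.001, -1.0]]
contact_force: [-0.0, -0.0, -0.6]
gripper_width: 0.0413
grasp_force: 20.0
```

```bash
python3 -c "
from h import *
plan(.6598,-.2825,.0155,-10)"
```

```text
turn units -0.0 shift units after turn [ 3.03 14.94  2.27] t 23.875
```

>>> step_arm(
  series=[
    [[255, 0.2, 0.99, 0, 0, 0, 0], [255, 0.2, 0.99, 0, 0, 0, 0], [255, 0.2, 0.99, 0, 0, 0, 0], [255, 0.2, 0.99, 0, 0, 0, 0], [255, 0.2, 0.99, 0, 0, 0, 0], [255, 0.2, 0.99, 0, 0, 0, 0], [255, 0.2, 0.99, 0, 0, 0, 0], [255, 0.2, 0.99, 0, 0, 0, 0], [255, 0.2, 0.99, 0, 0, 0, 0], [255, 0.2, 0.99, 0, 0, 0, 0], [255, 0.2, 0.99, 0, 0, 0, 0], [255, 0.2, 0.99, 0, 0, 0, 0]],
  ],
)

```text
time_s: 25.38
ee_pos: [0.6572, -0.2055, 0.0717]
tool_rot: [[0.985, -0.172, 0.001], [-0.172, -0.985, 0.0], [0.001, -0.0, -1.0]]
contact_force: [0.0, -0.3, -1.2]
gripper_width: 0.0419
grasp_force: 20.0
```

>>> step_arm(
  series=[
    [[255, 0.2, 0.99, 0, 0, 0, 0], [255, 0.2, 0.99, 0, 0, 0, 0], [255, 0.2, 0.99, 0, 0, 0, 0], [255, 0, 0, 0, 0, 0, 0]],
  ],
)

```text
time_s: 25.88
ee_pos: [0.6583, -0.2836, 0.0708]
tool_rot: [[0.984, -0.177, -0.0], [-0.177, -0.984, -0.001], [0.0, 0.001, -1.0]]
contact_force: [-0.5, 0.7, -0.7]
gripper_width: 0.0417
grasp_force: 20.0
```

Run:
```python
from h import *
plan(.6598,-.2825,.0155,-10)
i=capture('wrist');cv2.imwrite('pics/w6.png',i)
```

```text
turn units -0.04 shift units after turn [ 0.05 -0.05  2.21] t 25.875
```

View pics/w6.png

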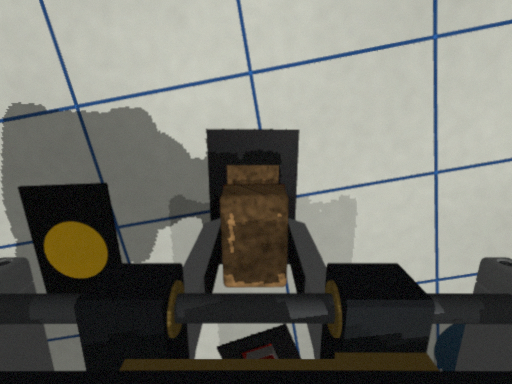

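The held cork is aligned over its brown rectangle (visible at 227–279, row 165). Lowering and releasing, then lifting.

>>> step_arm(
  series=[
    [[255, 0.05, -0.05, 0.8, 0, 0, 0], [255, 0, 0, 0.7, 0, 0, 0], [255, 0, 0, 0.5, 0, 0, 0], [255, 0, 0, 0.2, 0, 0, 0], [255, 0, 0, 0, 0, 0, 0]],
  ],
)

```text
time_s: 26.55
ee_pos: [0.6603, -0.2791, 0.0154]
tool_rot: [[0.985, -0.174, -0.0], [-0.174, -0.985, 0.0], [-0.0, -0.0, -1.0]]
contact_force: [0.0, 0.0, -0.6]
gripper_width: 0.0417
grasp_force: 20.0
```

>>> step_arm(
  series=[
    [[0, 0, 0, 0, 0, 0, 0], [0, 0, 0, 0, 0, 0, 0], [0, 0, 0, 0, 0, 0, 0], [0, 0, 0, 0, 0, 0, 0], [0, 0, 0, -1, 0, 0, 0], [0, 0, 0, -1, 0, 0, 0], [0, 0, 0, -1, 0, 0, 0], [0, 0, 0, -1, 0, 0, 0], [0, 0, 0, -0.8, 0, 0, -0.6], [0, 0, 0, 0, 0, 0, -0.6], [0, 0, 0, 0, 0, 0, -0.6], [0, 0, 0, 0, 0, 0, 0]],
  ],
)

```text
time_s: 28.05
ee_pos: [0.6602, -0.2794, 0.1358]
tool_rot: [[1.0, -0.032, 0.0], [-0.032, -1.0, 0.0], [0.0, -0.0, -1.0]]
contact_force: [-0.5, 0.4, 0.7]
gripper_width: 0.0941
grasp_force: 0.0
```

Run:
```python
from h import *
plan(.62,.276,.135,-2)
i=capture('wrist');cv2.imwrite('pics/w7.png',i)
```

```text
turn units 0.04 shift units after turn [ -2.38 -22.15   0.03] t 28.05
```

View pics/w7.png

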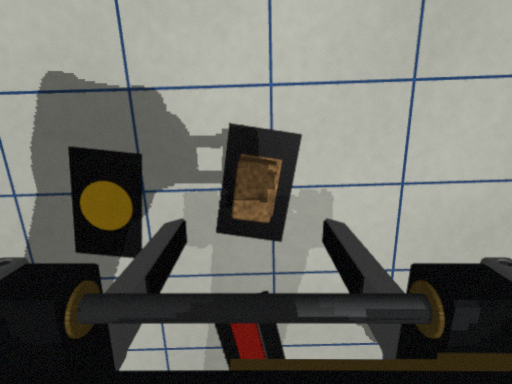

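The cork lies on its rectangle, centred about (258,188) on the mat. On to the tin.

>>> step_arm(
  series=[
    [[0, -0.1, -1, 0, 0, 0, 0], [0, -0.1, -1, 0, 0, 0, 0], [0, -0.1, -1, 0, 0, 0, 0], [0, -0.1, -1, 0, 0, 0, 0], [0, -0.1, -1, 0, 0, 0, 0], [0, -0.1, -1, 0, 0, 0, 0], [0, -0.1, -1, 0, 0, 0, 0], [0, -0.1, -1, 0, 0, 0, 0], [0, -0.1, -1, 0, 0, 0, 0], [0, -0.1, -1, 0, 0, 0, 0], [0, -0.1, -1, 0, 0, 0, 0], [0, -0.1, -1, 0, 0, 0, 0]],
  ],
)

```text
time_s: 29.6
ee_pos: [0.6391, 0.0238, 0.136]
tool_rot: [[1.0, -0.03, 0.0], [-0.03, -1.0, 0.0], [0.0, -0.0, -1.0]]
contact_force: [-0.0, -0.1, 0.8]
gripper_width: 0.0936
grasp_force: 0.0
```

>>> step_arm(
  series=[
    [[0, -0.1, -1, 0, 0, 0, 0], [0, -0.1, -1, 0, 0, 0, 0], [0, -0.1, -1, 0, 0, 0, 0], [0, -0.1, -1, 0, 0, 0, 0], [0, -0.1, -1, 0, 0, 0, 0], [0, -0.1, -1, 0, 0, 0, 0], [0, -0.1, -1, 0, 0, 0, 0], [0, -0.1, -1, 0, 0, 0, 0], [0, -0.1, -1, 0, 0, 0, 0], [0, -0.1, -1, 0, 0, 0, 0], [0, 0, 0, 0, 0, 0, 0]],
  ],
)

```text
time_s: 30.98
ee_pos: [0.6215, 0.2753, 0.1357]
tool_rot: [[1.0, -0.028, -0.0], [-0.028, -1.0, 0.001], [-0.0, -0.001, -1.0]]
contact_force: [-0.0, -0.8, 0.1]
gripper_width: 0.0942
grasp_force: 0.0
```

Run:
```python
from h import *
i=capture('wrist');cv2.imwrite('pics/w8.png',i)
b=boxes_of("wrist","tin");print(b[:2])
print(rect("wrist",i,(200,100,115,120),[20,110,50],[35,255,255],.026))
print(rect("wrist",i,(200,100,115,120),[5,60,50],[20,180,255],.026))
plan(.634,.277,.008,-2)
```

```text
[{'box': [225.5, 152.1, 51.0, 53.4], 'p': 0.57}]
(array([0.6346, 0.2777]), array([0.6334, 0.2778]), array([56., 56.]), np.float64(-0.2), 1817)
(array([0.6336, 0.2781]), array([0.6333, 0.2779]), array([40., 38.]), np.float64(-75.6), 585)
turn units 0.05 shift units after turn [ 0.46 -0.21  5.11] t 31.075
```

View pics/w8.png

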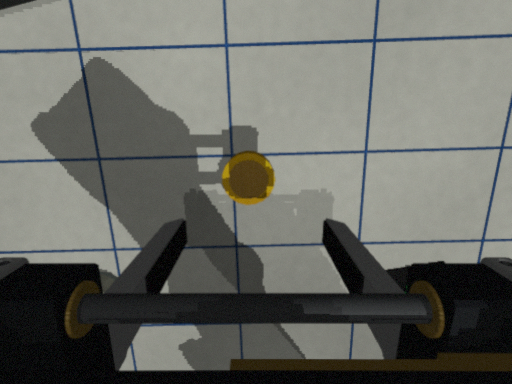

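The tin is at (248,178), centred between the fingers, which measures as (0.6335, 0.278).

>>> step_arm(
  series=[
    [[0, 0.44, -0.2, 0, 0, 0, 0], [0, 0, 0, 0.9, 0, 0, 0], [0, 0, 0, 0.9, 0, 0, 0], [0, 0, 0, 0.9, 0, 0, 0], [0, 0, 0, 0.9, 0, 0, 0], [0, 0, 0, 0.9, 0, 0, 0], [0, 0, 0, 0.6, 0, 0, 0], [0, 0, 0, 0, 0, 0, 0], [255, 0, 0, 0, 0, 0, 0], [255, 0, 0, 0, 0, 0, 0], [255, 0, 0, 0, 0, 0, 0], [255, 0, 0, 0, 0, 0, 0]],
  ],
  grip_force=25,
)

```text
time_s: 32.58
ee_pos: [0.6339, 0.2771, 0.0087]
tool_rot: [[1.0, -0.031, 0.001], [-0.031, -1.0, 0.001], [0.001, -0.001, -1.0]]
contact_force: [0.0, 0.9, 1.0]
gripper_width: 0.0573
grasp_force: 0.6
```

>>> step_arm(
  series=[
    [[255, 0, 0, 0, 0, 0, 0], [255, 0, 0, 0, 0, 0, 0], [255, 0, 0, 0, 0, 0, 0], [255, 0, 0, -0.8, 0, 0, 0], [255, 0, 0, -0.8, 0, 0, 0], [255, 0, 0, -0.8, 0, 0, 0], [255, 0, 0, -0.8, 0, 0, 0], [255, 0, 0, 0, 0, 0, 0]],
  ],
)

```text
time_s: 33.58
ee_pos: [0.6346, 0.2772, 0.0906]
tool_rot: [[1.0, -0.031, 0.003], [-0.031, -1.0, 0.001], [0.003, -0.001, -1.0]]
contact_force: [0.3, -1.0, -1.2]
gripper_width: 0.0564
grasp_force: 25.0
```

```bash
python3 -c "
from h import *
plan(.640,-.108,.0125,-1.7)"
```

```text
turn units -0.02 shift units after turn [ 0.67 15.4   3.12] t 33.575
```

>>> step_arm(
  series=[
    [[255, 0.04, 0.96, 0, 0, 0, 0], [255, 0.04, 0.96, 0, 0, 0, 0], [255, 0.04, 0.96, 0, 0, 0, 0], [255, 0.04, 0.96, 0, 0, 0, 0], [255, 0.04, 0.96, 0, 0, 0, 0], [255, 0.04, 0.96, 0, 0, 0, 0], [255, 0.04, 0.96, 0, 0, 0, 0], [255, 0.04, 0.96, 0, 0, 0, 0], [255, 0.04, 0.96, 0, 0, 0, 0], [255, 0.04, 0.96, 0, 0, 0, 0], [255, 0.04, 0.96, 0, 0, 0, 0], [255, 0.04, 0.96, 0, 0, 0, 0]],
  ],
)

```text
time_s: 35.08
ee_pos: [0.6365, -0.0131, 0.0883]
tool_rot: [[1.0, -0.031, 0.0], [-0.031, -1.0, 0.0], [0.0, -0.0, -1.0]]
contact_force: [-0.7, 0.1, -0.3]
gripper_width: 0.0559
grasp_force: 25.0
```

>>> step_arm(
  series=[
    [[255, 0.04, 0.96, 0, 0, 0, 0], [255, 0.04, 0.96, 0, 0, 0, 0], [255, 0.04, 0.96, 0, 0, 0, 0], [255, 0.04, 0.96, 0, 0, 0, 0], [255, 0, 0, 0.8, 0, 0, 0], [255, 0, 0, 0.8, 0, 0, 0], [255, 0, 0, 0.7, 0, 0, 0], [255, 0, 0, 0, 0, 0, 0]],
  ],
)

```text
time_s: 36.08
ee_pos: [0.6364, -0.1066, 0.0287]
tool_rot: [[1.0, -0.03, -0.003], [-0.03, -1.0, 0.001], [-0.003, -0.001, -1.0]]
contact_force: [-0.4, 0.1, -0.9]
gripper_width: 0.0561
grasp_force: 25.0
```

```bash
python3 -c "
from h import *
plan(.640,-.108,.013,-1.7)"
```

```text
turn units -0.0 shift units after turn [0.14 0.05 0.63] t 36.075
```

>>> step_arm(
  series=[
    [[255, 0.1, 0.04, 0.3, 0, 0, 0], [255, 0, 0, 0.3, 0, 0, 0], [255, 0, 0, 0, 0, 0, 0], [255, 0, 0, 0, 0, 0, 0]],
  ],
)

```text
time_s: 36.58
ee_pos: [0.6402, -0.1087, 0.016]
tool_rot: [[1.0, -0.031, 0.0], [-0.031, -1.0, 0.0], [0.0, -0.0, -1.0]]
contact_force: [0.1, -0.6, 0.1]
gripper_width: 0.0564
grasp_force: 25.0
```

>>> step_arm(
  series=[
    [[0, 0, 0, 0, 0, 0, 0], [0, 0, 0, 0, 0, 0, 0], [0, 0, 0, 0, 0, 0, 0], [0, 0, 0, 0, 0, 0, 0], [0, 0, 0, -1, 0, 0, 0], [0, 0, 0, -1, 0, 0, 0], [0, 0, 0, -1, 0, 0, 0], [0, 0, 0, -1, 0, 0, 0], [0, 0, 0, -1, 0, 0, 0], [0, 0, 0, -1, 0, 0, 0], [0, 0, 0, -1, 0, 0, 0], [0, 0, 0, 0, 0, 0, 0]],
  ],
)

```text
time_s: 38.08
ee_pos: [0.6411, -0.1087, 0.1927]
tool_rot: [[1.0, -0.031, 0.003], [-0.031, -1.0, -0.0], [0.003, 0.0, -1.0]]
contact_force: [0.4, 0.3, -0.7]
gripper_width: 0.0938
grasp_force: 0.0
```

Run:
```python
from h import *
i=capture('wrist');cv2.imwrite('pics/w9.png',i)
K=([0,0,0],[180,255,50]);Y=([20,110,50],[35,255,255])
print(rect("wrist",i,(200,90,115,140),*Y,.030));
```

```text
(array([ 0.6413, -0.1082]), array([ 0.6406, -0.1084]), array([59., 62.]), np.float64(17.6), 1710)
```

View pics/w9.png

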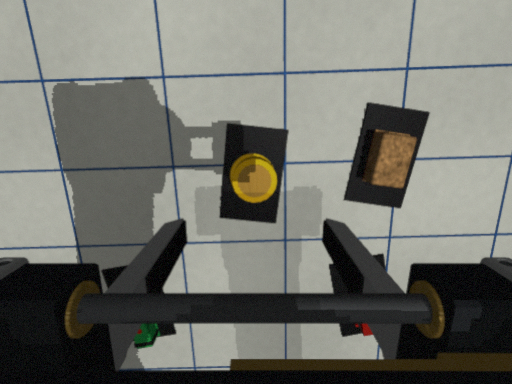

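The tin sits on its disc at (254,178) and the cork on its mat at (388,157). I'll do one numeric check from the top camera before handing in.

Run:
```python
from h import *
i=capture("top");cv2.imwrite("pics/top9.png",i)
for n,b,c,z in [("stone",(308,200,36,48),([-10,130,60],[10,255,255]),.028),("cork",(312,140,38,48),([5,60,50],[20,255,255]),.034),("hp",(212,200,36,48),([40,80,40],[80,255,255]),.03)]:
    print(n,*rect("top",i,b,c[0],c[1],z))
cv2.imwrite("pics/top9c.png",cv2.resize(i[130:260,90:420],None,fx=2.4,fy=2.4,interpolation=2))
```

```text
Traceback (most recent call last):
  File "h.py", line 16, in rect
    k=1+np.argmax(st[1:,4])
        ~~~~~~~~~^^^^^^^^^^
ValueError: attempt to get argmax of an empty sequence
```

The arm hides the mats from the top camera. The close-up wrist pictures already showed all four in place, so I'm handing in.

```bash
python3 -c "
from cell import *
print(job_done())"
```

```text
the job is handed in; nothing more can be done
None
```

All four things are on their own mats, released and lying along their outlines as far as the wrist pictures show, and the job was handed in at about 38 s; the judge returned no verdict, and the arm blocked my final top-camera check.

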